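Lay out the seasoning board

ROBOT

A 6-joint arm with a two-finger parallel gripper is mounted at the origin on a cart in front of the work surface, level with it; the furniture and walls round the work are solid. World frame = base frame: x ahead of the robot, y to its left, z up, the work surface at z = 0. Lengths are in mm, angles in rad, forces in N, time in s.
With the tool pointing down it reaches from about 350 to 775 mm from the base axis. Payload 7.3 kg.
Tool frame: the origin (TCP) lies at the very end of the fingers, on their centre line; the grasp point (between the pads) lies 19 mm behind it; z points along the fingers, y is the line along which they close (so a half turn about z gives the same grasp; the last joint's range is limited). The gripper opens to 92 mm and grips with 3 to 60 N. Pads are 19 mm wide; open, the fingers measure 130 mm over their backs; the gripper's body (75 mm by 190 mm) begins 47 mm behind the grasp point.
Start: joints at [-1.293, 0.342, 1.524, -0, 1.275, -0.146], TCP at [215.918, -478.565, 226.741] pointing down, gripper open.
Joint ranges: [-2.53, 2.53], [-0.77, 2.02], [0.04, 2.7], [-1, 4.14], [0.28, 2.66], [-3.11, 3.11]. Speed limits (rad/s): [2.57, 2.57, 3.14, 3.14, 3.14, 3.14].

INTERFACE

Orientations are given as [roll, pitch, yaw] about the fixed x, y, z axes, in that order (R = Rz(yaw) Ry(pitch) Rx(roll)).
In Python, from plant import bot gives the robot as it stands.
- The arm moves only by the tool send_rows, never from a script. Its argument "rows" is a list of rows, each an object of numbers: "x", "y", "z": the shift along the tool's x, y, z in units of 0.2 m (1.0 is 0.2 m); "ax", "ay", "az": the turn, a rotation vector about the tool's x, y, z in units of 60 degrees (1.0 is 60 degrees); "jaw": the opening, from -1 (shut) to 1 (fully open), so that 0 is half open. In form: [{"x": .., "y": .., "z": .., "ax": .., "ay": .., "az": .., "jaw": ..}, ...]. A call has exactly 10 rows; each row is the pose to reach, as a shift and turn from the pose commanded when the call began, along the tool's axes at that moment; what a row does not reach only later rows make up. A row lasts 1/8 s, in which the tool goes at most 62.5 mm and 10.7 degrees, less where a joint would pass 70% of its speed; a pose out of reach is approached as far as the arm can. A call with a number of a shift or a turn outside -1 to 1 is refused whole. A call with a gripper value outside its range is refused whole. The fingers move at their own pace and stop on an object; the grip force is fixed at half the most. Time passes only in rows, so rows that repeat a pose let the fingers close, or fill a call up. It gives the time, the measured TCP pose, the force, the opening and the grip force at its end, in the units of the state.
- bot.get_obs(): the state, without advancing time (a new reading comes with each control period).
- bot.capture(name): name is "side" or "top" or "wrist"; returns (picture, depth): 420x560x3 uint8, red, green, blue; 420x560 float32, mm along the optical axis (not along the pixel's ray), 0 where there is no reading.
- bot.camera_model(name): a dict with "vertical_fov" (degrees; the focal length in pixels is half the picture's height over the tangent of half this angle, whatever the lens; pixels are square), "cx", "cy" (the principal point, pixels), "R" (3x3) and "t" (3): a world point X has camera coordinates R X + t; the wrist camera has in their place "T_tool_cam" (4x4, takes a point from camera to tool coordinates, whose origin is the TCP and whose axes are the flange's). Camera axes: x right, y down, z forward; pixel columns grow to the right and rows downward; lengths in mm; the calibration is good to about 2 mm. A picture is of the moment at which its call begins: read the wrist's pose just before it. camera_model takes no time and is no camera call.
- bot.close_job(): hands the job in; it is judged then, once.
The state is a dict: "time": time; "joint_positions": joint angles; "dq": joint speeds; "tau": joint torques, N m; "tool_pos": TCP position; "tcp_rot": TCP orientation; "contact_force": force on the tool from outside, world axes, zero at the start; "moment": the same for the moment, N m; "grip_width": finger opening in mm; "finger_force": force on a finger pad.
Only numpy, scipy, OpenCV 4.12 (cv2) and the standard library are available. Lean on these libraries where they do the work, as an engineer would, in place of code of your own. Each camera call takes 0.05 s, during which the arm holds its last target. There are 200 camera calls.

TASK

Lay out the serving board, leaving the ramekin and the tomato on their middle pads: stand the salt shaker upright on the pad directly to the left of the ramekin and the pepper mill upright on the pad directly to its right; put the lime on the pad directly to the left of the tomato and the garlic on the pad directly to its right. Left and right are as the robot sees them along the board's row; centre each thing well on its pad, the right way up as it stood, and do not disturb the onion, the carrot or the teaspoon.

Things in the scene. Friction and masses are not known exactly. Their poses are not given: they have to be found in the camera images.
- board: Fixed wooden serving board, 230 (x) by 320 (y) mm, 18 thick; handle bars at the y ends reach y = +-182, 14 high. Origin: centre of underside; x away from the robot, y to its left (turned up to 0.3 rad). On its flat top (z = 18 mm) six flush round cork pads, 66 mm in dark rims: far row x = +55, near row x = -55 mm, each with pads at y = +105 (left), 0 (middle), -105 (right).
- ramekin: White round ramekin, 74 mm diameter, 38 mm high, empty. It already stands on the middle pad of one row of the board (far or near), loose, and stays there. Origin: centre of its underside; z up.
- tomato: Large red tomato, about 67 mm across, 74 mm high, already on the middle pad of the other row, loose, and stays there. Origin: centre of its underside; z up.
- salt_shaker: Salt shaker, white salt in clear glass under a grey cap, round, 90 mm high, 44 mm diameter up to 66 mm high, the cap 34 mm; stands upright on the worktop, to the right of the board. Origin: centre of its underside; z up.
- pepper_mill: Dark brown wooden pepper mill, round, 170 mm high, 58 mm diameter at most up to 122 mm; the head from 123 to 159 mm is 49 mm across and does not turn. Stands upright on the worktop, to the right of the board. Origin: centre of its underside; z up.
- lime: Green lime, 50 mm long (its x), 42 mm wide (its y) and 42 mm high, lying on the worktop to the right of the board. Origin: centre of its underside; z up.
- garlic: Whitish bulb of garlic, about 51 mm across and 51 mm high, standing on the worktop to the right of the board. Origin: centre of its underside; z up.
- onion: Bystander: brown onion, 76 mm across, 76 mm high, on the worktop behind the work. Origin: centre of its underside; z up.
- carrot: Bystander: orange carrot, 191 mm long (its y), 44 mm wide, 38 mm high, lying crosswise on the worktop behind the work. Origin: centre of its underside; z up.
- teaspoon: Bystander: steel teaspoon, 138 mm long (its x), 29 mm wide, 12 mm high, lying in front of the work, close to the robot. Origin: centre of its underside; z up.
Not all that is in view belongs to the job. What is shaped like the garlic but blue or pink is not meant. Of the things that look like the lime, the smaller one is meant.

How it is judged (in metres and radians):
At the end, for the whole second after the job is handed in: Ramekin's row: salt left, pepper mill right; tomato's row: lime left, garlic right; each within 13 mm of its pad centre along either board axis (ramekin, tomato 15 mm of the middle pads). All rest on the board, still; shaker, mill, ramekin tilted under 0.12 rad, the others under 0.5 (((x of ramekin in the frame of board between 0.04 and 0.07 m and y of ramekin in the frame of board between -0.015 and 0.015 m and x of tomato in the frame of board between -0.07 and -0.04 m and y of tomato in the frame of board between -0.015 and 0.015 m and x of salt_shaker in the frame of board between 0.042 and 0.068 m and y of salt_shaker in the frame of board between 0.092 and 0.118 m and x of pepper_mill in the frame of board between 0.042 and 0.068 m and y of pepper_mill in the frame of board between -0.118 and -0.092 m and x of lime in the frame of board between -0.068 and -0.042 m and y of lime in the frame of board between 0.092 and 0.118 m and x of garlic in the frame of board between -0.068 and -0.042 m and y of garlic in the frame of board between -0.118 and -0.092 m) or (x of ramekin in the frame of board between -0.07 and -0.04 m and y of ramekin in the frame of board between -0.015 and 0.015 m and x of tomato in the frame of board between 0.04 and 0.07 m and y of tomato in the frame of board between -0.015 and 0.015 m and x of salt_shaker in the frame of board between -0.068 and -0.042 m and y of salt_shaker in the frame of board between 0.092 and 0.118 m and x of pepper_mill in the frame of board between -0.068 and -0.042 m and y of pepper_mill in the frame of board between -0.118 and -0.092 m and x of lime in the frame of board between 0.042 and 0.068 m and y of lime in the frame of board between 0.092 and 0.118 m and x of garlic in the frame of board between 0.042 and 0.068 m and y of garlic in the frame of board between -0.118 and -0.092 m)) and z of salt_shaker in the frame of board between 0.012 and 0.026 m and linear speed of each of salt_shaker, pepper_mill, lime, garlic, ramekin, tomato below 0.02 m/s and angular speed of each of salt_shaker, pepper_mill, lime, garlic, ramekin, tomato below 0.3 rad/s and z of pepper_mill in the frame of board between 0.012 and 0.026 m and z of lime in the frame of board between 0.012 and 0.026 m and z of garlic in the frame of board between 0.012 and 0.026 m and z of ramekin in the frame of board between 0.012 and 0.026 m and z of tomato in the frame of board between 0.012 and 0.026 m and angle between each of salt_shaker, pepper_mill, ramekin's own z axis and vertical below 0.12 rad and angle between each of lime, garlic, tomato's own z axis and vertical below 0.5 rad); the robot touches nothing.
It fails at once if the onion is pushed more than 30 mm away (distance of onion from where it was at the start of the episode above 0.03 m).
It fails at once if the carrot is pushed more than 30 mm away (distance of carrot from where it was at the start of the episode above 0.03 m).
It fails at once if the teaspoon is pushed more than 30 mm away (distance of teaspoon from where it was at the start of the episode above 0.03 m).
It also fails if it takes over 120 s, if anything falls off the work surface, if the arm or the gripper's body presses on something with over 40 N, if the wrist force passes 120 N, or if a joint passes its speed limit or range.

## Working session

There is one attempt and no reset: what is moved stays moved. The work goes in short steps, Python scripts to look and compute and a tool call to move; the robot and the scene stay as the last step left them, time stands still between calls to the robot, and variables do not carry over. Pictures are saved under pics/ and viewed, at most 14 in all, crops included, and the job is handed in when it is done.

Besides the shell and the picture viewer there is one more tool, called after "Emit:" as name(argument=value, ...), one argument or row to a line, values as JSON. send_rows: Moves the arm, as the interface text tells. Its arguments: {"type":"object","properties":{"rows":{"type":"array","items":{"type":"object","properties":{"x":{"type":"number","minimum":-1,"maximum":1},"y":{"type":"number","minimum":-1,"maximum":1},"z":{"type":"number","minimum":-1,"maximum":1},"ax":{"type":"number","minimum":-1,"maximum":1},"ay":{"type":"number","minimum":-1,"maximum":1},"az":{"type":"number","minimum":-1,"maximum":1},"jaw":{"type":"number"}}}}},"required":["rows"]}

```bash
ls; mkdir -p pics; python3 - <<'E'
from plant import bot
import cv2,numpy as np
o=bot.get_obs();print(o['time'],o['tool_pos'],o['tcp_rot'],o['grip_width'])
for n in('top','side'):
    p,d=bot.capture(n);cv2.imwrite(f'pics/{n}0.png',p[:,:,::-1]);np.savez(f'{n}0.npz',p=p,d=d)
    m=bot.camera_model(n);print(n,m)
print(bot.camera_model('wrist'))
E
```

```text
pics
0.0 [ 215.78880992 -478.14963352  226.04062068] [-3.14007110e+00 -2.12732279e-04  4.23803235e-01] 91.55793536526662
top {'vertical_fov': 48.42947027861297, 'cx': 273.50584803573054, 'cy': 206.71264468974158, 'R': array([[-4.91006765e-03, -9.99987918e-01,  2.32955349e-04],
       [-9.81771721e-01,  4.77636085e-03, -1.90003880e-01],
       [ 1.90000472e-01, -1.16164088e-03, -9.81783312e-01]]), 't': array([ -89.95236659,  565.20427495, 1010.14695175])}
side {'vertical_fov': 57.086716906333045, 'cx': 275.9378207383339, 'cy': 216.4313525977254, 'R': array([[-0.99946834,  0.02669227, -0.01872304],
       [ 0.0306917 ,  0.57646602, -0.81654452],
       [-0.01100223, -0.81668504, -0.57697877]]), 't': array([559.98750673,  64.67046229, 792.43475494])}
{'vertical_fov': 61.61834676525868, 'cx': 288.45681877466086, 'cy': 212.4279672117406, 'T_tool_cam': array([[ 6.50428822e-04, -9.65464506e-01, -2.60533809e-01,
         6.91798318e+01],
       [ 9.99999784e-01,  6.02942052e-04,  2.62190663e-04,
        -1.86508554e+00],
       [-9.60489895e-05, -2.60533923e-01,  9.65464689e-01,
        -1.58405581e+02],
       [ 0.00000000e+00,  0.00000000e+00,  0.00000000e+00,
         1.00000000e+00]])}
```

View pics/top0.png

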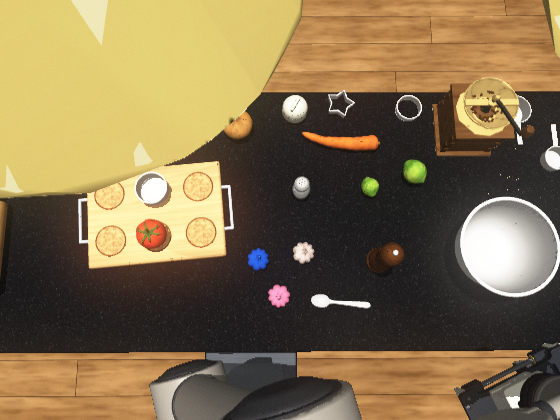

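View pics/side0.png

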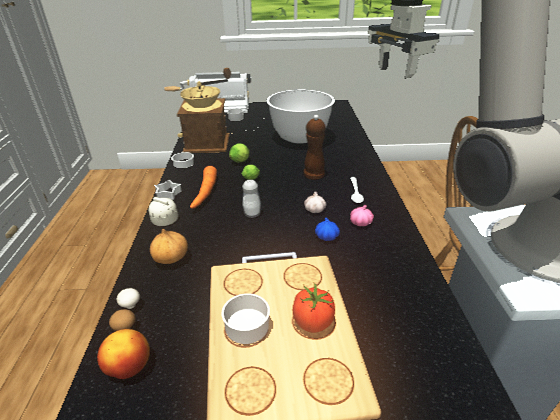

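The top view shows the ramekin on the far middle pad (151,188) and the tomato on the near middle pad (151,234). These could be mistaken for each other:
- **Lime:** the small one at (370,187) is the target; the larger one is at (415,172).
- **Garlic:** the whitish one at (303,252) is the target; blue is at (258,259) and pink at (279,296).
- **Salt shaker:** (301,187); the white timer at (294,108) is not it.
- **Pepper mill:** (390,255).

A yellow lamp hides the upper left of the view.

```bash
cat > h.py <<'E'
import numpy as np,cv2
from plant import bot
from scipy.spatial.transform import Rotation as Ro
def cam(n,obs=None):
    m=bot.camera_model(n);f=210/np.tan(np.radians(m['vertical_fov']/2))
    if n=='wrist':
        T=np.array(m['T_tool_cam']);R=Ro.from_euler('xyz',obs['tcp_rot']).as_matrix()
        Rw=R@T[:3,:3];c=R@T[:3,3]+obs['tool_pos']
    else: Rw=np.array(m['R']).T;c=-Rw@np.array(m['t'])
    return f,m['cx'],m['cy'],Rw,c
def plane(C,u,v,z):
    f,cx,cy,R,c=C;d=R@np.array([(u-cx)/f,(v-cy)/f,1.]);return c+d*(z-c[2])/d[2]
def cloud(C,d):
    f,cx,cy,R,c=C;v,u=np.mgrid[:420,:560]
    P=np.stack([(u-cx)/f*d,(v-cy)/f*d,d],-1)@R.T+c;P[d==0]=np.nan;return P
E
python3 - <<'E'
from h import *
d=np.load('top0.npz');p=d['p'];C=cam('top');P=cloud(C,d['d'])
print('cam',C[4],'side',cam('side')[4])
for (u,v,n) in [(30,60,'lamp'),(250,30,'lamp'),(150,130,'lampedge'),(400,330,'table'),(115,170,'board'),(150,186,'ram'),(151,230,'tom')]: print(n,P[v,u].round())
hsv=cv2.cvtColor(p,cv2.COLOR_RGB2HSV)
# objects: height blobs in windows
for n,(u0,u1,v0,v1) in dict(salt=(285,320,168,206),pep=(360,412,235,280),lime=(357,384,174,200),biglime=(400,432,155,190),garlic=(288,318,238,268)).items():
    W=P[v0:v1,u0:u1];m=W[...,2]>8
    Q=W[m];vv,uu=np.nonzero(m)
    top=Q[Q[:,2]>np.nanmax(Q[:,2])-12]
    print(n,'bbox',np.nanpercentile(Q,[1,99],axis=0).round(),'topc',np.median(top,0).round(1))
# pads
m=(cv2.inRange(hsv,(5,0,0),(18,255,215)))
pads={'FL':(109,195),'FR':(198,186),'NL':(110,241),'NR':(201,233)}
g=cv2.cvtColor(p,cv2.COLOR_RGB2GRAY)
S=8;crop=cv2.resize(p[150:280,70:240],None,fx=4,fy=4,interpolation=cv2.INTER_CUBIC);cv2.imwrite('pics/board.png',crop[:,:,::-1])
h=cv2.cvtColor(crop,cv2.COLOR_RGB2HSV)
print({k:[hsv[v,u].tolist(),hsv[v,u+17].tolist(),hsv[v,u+20].tolist()] for k,(u,v) in pads.items()})
c=cv2.HoughCircles(cv2.cvtColor(crop,cv2.COLOR_RGB2GRAY),cv2.HOUGH_GRADIENT,1,60,param1=120,param2=25,minRadius=45,maxRadius=75)
for x,y,r in c[0]:
    u,v=70+(x+.5)/4-.5,150+(y+.5)/4-.5;print((round(u,1),round(v,1)),r/4,plane(C,u,v,18).round(1))
E
```

```text
cam [ 362.53150392  -91.4774714  1099.15737985] side [566.42348644 594.94194566 520.50901292]
lamp [458.   7. 923.]
lamp [489. -81. 894.]
lampedge [439. -34. 893.]
table [ 288. -379.    3.]
board [423. -16. 882.]
ram [622. 200.  22.]
tom [509. 178.  79.]
salt bbox [[ 592. -175.   14.]
 [ 628. -136.   92.]] topc [ 611.7 -154.8   87.3]
pep bbox [[ 420. -356.   11.]
 [ 472. -308.  170.]] topc [ 449.5 -334.1  168.9]
lime bbox [[ 597. -338.   18.]
 [ 640. -300.   45.]] topc [ 618.5 -319.4   39. ]
biglime bbox [[ 627. -450.   23.]
 [ 680. -400.   59.]] topc [ 653.3 -424.7   52.7]
garlic bbox [[ 441. -184.   19.]
 [ 487. -137.   51.]] topc [ 463.9 -161.    44.7]
{'FL': [[23, 100, 254], [25, 78, 254], [25, 78, 254]], 'FR': [[23, 99, 254], [25, 79, 254], [26, 76, 254]], 'NL': [[23, 101, 254], [25, 82, 254], [26, 73, 254]], 'NR': [[23, 99, 254], [25, 80, 254], [25, 80, 254]]}
(np.float32(200.8), np.float32(231.8)) 15.25 [513.1  77.3  18. ]
(np.float32(197.2), np.float32(185.2)) 14.15 [624.7  88.4  18. ]
(np.float32(110.0), np.float32(240.0)) 14.35 [494.8 287.9  18. ]
(np.float32(150.5), np.float32(188.2)) 15.0 [617.9 199.3  18. ]
(np.float32(108.5), np.float32(194.2)) 15.15 [603.8 298.2  18. ]
```

View pics/board.png

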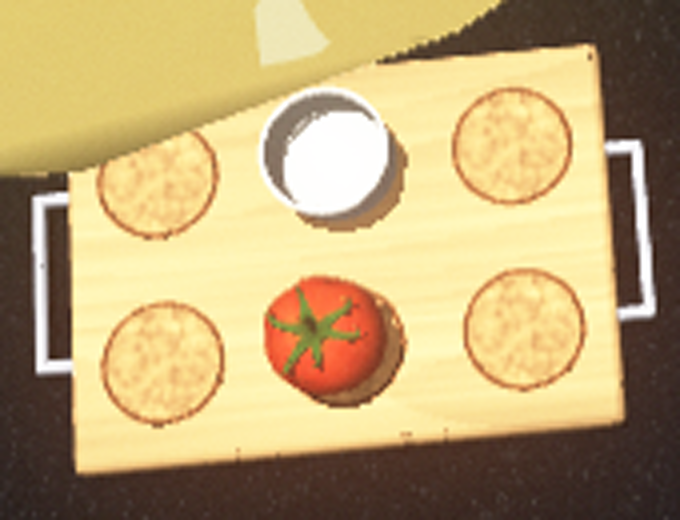

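The crop shows all four empty pads clearly, with rims at about (157,180), (512,146), (163,363) and (525,329). The pads come out 211 mm apart, which matches the description. The board is turned by about 0.086 rad. I'm choosing the small lime, about 43 mm across against 53 mm for the other, and will confirm it from the wrist camera on approach.

Emit:
send_rows(
  rows=[
    {"x": 0.5,"y": 0.05,"az": -0.2,"jaw": 0.6},
    {"x": 1,"y": 0.1,"az": -0.4,"jaw": 0.6},
    {"x": 1,"y": 0.1,"az": -0.55,"jaw": 0.6},
    {"x": 1,"y": 0.1,"az": -0.7,"jaw": 0.6},
    {"x": 1,"y": 0.1,"az": -0.85,"jaw": 0.6},
    {"x": 1,"y": 0.1,"az": -1,"jaw": 0.6},
    {"x": 1,"y": 0.1,"az": -1,"jaw": 0.6},
    {"x": 1,"y": 0.1,"az": -1,"jaw": 0.6},
    {"x": 1,"y": 0.1,"az": -1,"jaw": 0.6},
    {"x": 1,"y": 0.1,"az": -1,"jaw": 0.6},
  ],
)

```text
schema error: expected keys x, y, z, ax, ay, az, jaw
```

Emit:
send_rows(
  rows=[
    {"x": 0.5,"y": 0.05,"z": 0,"ax": 0,"ay": 0,"az": -0.2,"jaw": 0.6},
    {"x": 1,"y": 0.1,"z": 0,"ax": 0,"ay": 0,"az": -0.4,"jaw": 0.6},
    {"x": 1,"y": 0.1,"z": 0,"ax": 0,"ay": 0,"az": -0.55,"jaw": 0.6},
    {"x": 1,"y": 0.1,"z": 0,"ax": 0,"ay": 0,"az": -0.7,"jaw": 0.6},
    {"x": 1,"y": 0.1,"z": 0,"ax": 0,"ay": 0,"az": -0.85,"jaw": 0.6},
    {"x": 1,"y": 0.1,"z": 0,"ax": 0,"ay": 0,"az": -1,"jaw": 0.6},
    {"x": 1,"y": 0.1,"z": 0,"ax": 0,"ay": 0,"az": -1,"jaw": 0.6},
    {"x": 1,"y": 0.1,"z": 0,"ax": 0,"ay": 0,"az": -1,"jaw": 0.6},
    {"x": 1,"y": 0.1,"z": 0,"ax": 0,"ay": 0,"az": -1,"jaw": 0.6},
    {"x": 1,"y": 0.1,"z": 0,"ax": 0,"ay": 0,"az": -1,"jaw": 0.6},
  ],
)

```text
time: 1.35
tool_pos: [406.4, -414.6, 226.7]
tcp_rot: [-3.142, 0.0, 1.47]
contact_force: [-0.1, -0.8, -0.4]
grip_width: 73.3
finger_force: 0.0
```

Emit:
send_rows(
  rows=[
    {"x": 0.15,"y": 0.3,"z": 0,"ax": 0,"ay": 0,"az": -0.096,"jaw": 0.6},
    {"x": 0.3,"y": 0.6,"z": 0,"ax": 0,"ay": 0,"az": -0.096,"jaw": 0.6},
    {"x": 0.45,"y": 0.8,"z": 0,"ax": 0,"ay": 0,"az": -0.096,"jaw": 0.6},
    {"x": 0.58,"y": 1,"z": 0,"ax": 0,"ay": 0,"az": -0.096,"jaw": 0.6},
    {"x": 0.58,"y": 1,"z": 0,"ax": 0,"ay": 0,"az": -0.096,"jaw": 0.6},
    {"x": 0.58,"y": 1,"z": 0,"ax": 0,"ay": 0,"az": -0.096,"jaw": 0.6},
    {"x": 0.58,"y": 1,"z": 0,"ax": 0,"ay": 0,"az": -0.096,"jaw": 0.6},
    {"x": 0.58,"y": 1,"z": 0,"ax": 0,"ay": 0,"az": -0.096,"jaw": 0.6},
    {"x": 0.58,"y": 1,"z": 0,"ax": 0,"ay": 0,"az": -0.096,"jaw": 0.6},
    {"x": 0.58,"y": 1,"z": 0,"ax": 0,"ay": 0,"az": -0.096,"jaw": 0.6},
  ],
)

```text
time: 2.6
tool_pos: [616.8, -319.3, 226.9]
tcp_rot: [3.141, 0.0, 1.571]
contact_force: [1.3, -1.0, -0.8]
grip_width: 73.2
finger_force: 0.0
```

```bash
cat > w.py <<'E'
from h import *
import sys
def wrist(name):
    o=bot.get_obs();p,d=bot.capture('wrist');cv2.imwrite(f'pics/{name}.png',p[:,:,::-1])
    print(np.round(o['tool_pos'],1),np.round(o['tcp_rot'],3),o['time'])
    C=cam('wrist',o);return p,d,C,cloud(C,d)
E
python3 - <<'E'
from w import *
p,d,C,P=wrist('w1')
hsv=cv2.cvtColor(p,cv2.COLOR_RGB2HSV)
m=cv2.inRange(hsv,(30,80,30),(75,255,255))
for c in cv2.findContours(m,0,2)[0]:
    if cv2.contourArea(c)<400: continue
    k=np.zeros_like(m);cv2.drawContours(k,[c],-1,255,-1);Q=P[k>0]
    (u,v),ax,an=cv2.fitEllipse(c)
    pts=np.array([plane(C,*q[0],21) for q in c])[:,:2].astype(np.float32)
    (e,a2,n2)=cv2.fitEllipse(pts.reshape(-1,1,2))
    top=Q[Q[:,2]>np.nanmax(Q[:,2])-6]
    print((u,v),ax,an,'world z21 ellipse',e,a2,n2,'top',np.nanmedian(top,0),np.nanmax(Q[:,2]))
E
```

```text
[ 616.8 -319.3  226.9] [3.141 0.    1.571] 2.6
(321.3872985839844, 271.51434326171875) (25.855525970458984, 50.265140533447266) 87.73104858398438 world z21 ellipse (652.3302001953125, -415.0404357910156) (31.413894653320312, 56.459686279296875) 92.0772933959961 top [ 623.06658336 -286.8455565   306.35240211] 307.2638423718645
(289.52276611328125, 187.43641662597656) (39.43777847290039, 44.1574821472168) 74.62327575683594 world z21 ellipse (616.4144897460938, -319.3960876464844) (42.10295104980469, 46.46635437011719) 107.50343322753906 top [ 616.87560286 -318.38983829   40.89202278] 44.56109634408108
```

View pics/w1.png

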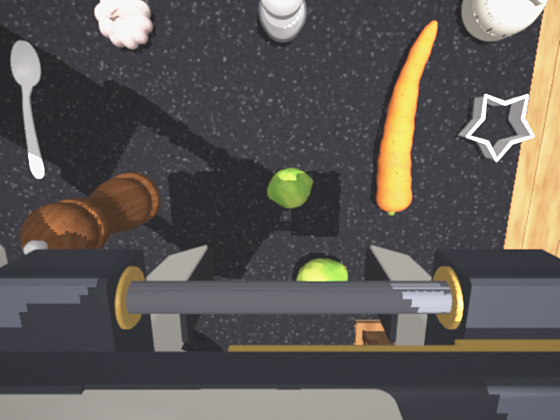

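The wrist view shows the small lime at (290,187), about 42×46 mm, directly under the tool at (616.5,-319). The larger lime is at (321,271). The measured top height of 42 mm matches, so I'm descending.

Emit:
send_rows(
  rows=[
    {"x": 0,"y": 0,"z": 0.3,"ax": 0,"ay": 0,"az": 0,"jaw": 0.6},
    {"x": 0,"y": 0,"z": 0.6,"ax": 0,"ay": 0,"az": 0,"jaw": 0.6},
    {"x": 0,"y": 0,"z": 0.8,"ax": 0,"ay": 0,"az": 0,"jaw": 0.6},
    {"x": 0,"y": 0,"z": 0.9,"ax": 0,"ay": 0,"az": 0,"jaw": 0.6},
    {"x": 0,"y": 0,"z": 1,"ax": 0,"ay": 0,"az": 0,"jaw": 0.6},
    {"x": 0,"y": 0,"z": 1,"ax": 0,"ay": 0,"az": 0,"jaw": 0.6},
    {"x": 0,"y": 0,"z": 1,"ax": 0,"ay": 0,"az": 0,"jaw": 0.6},
    {"x": 0,"y": 0,"z": 1,"ax": 0,"ay": 0,"az": 0,"jaw": 0.6},
    {"x": 0,"y": 0,"z": 1,"ax": 0,"ay": 0,"az": 0,"jaw": 0.6},
    {"x": 0,"y": 0,"z": 1,"ax": 0,"ay": 0,"az": 0,"jaw": 0.6},
  ],
)

```text
time: 3.9
tool_pos: [617.2, -319.2, 27.2]
tcp_rot: [3.141, 0.0, 1.572]
contact_force: [-0.5, 0.6, -0.4]
grip_width: 73.3
finger_force: 0.0
```

Emit:
send_rows(
  rows=[
    {"x": 0,"y": 0,"z": 0.06,"ax": 0,"ay": 0,"az": 0,"jaw": 0.6},
    {"x": 0,"y": 0,"z": 0.11,"ax": 0,"ay": 0,"az": 0,"jaw": 0.6},
    {"x": 0,"y": 0,"z": 0.11,"ax": 0,"ay": 0,"az": 0,"jaw": 0.6},
    {"x": 0,"y": 0,"z": 0.11,"ax": 0,"ay": 0,"az": 0,"jaw": -0.5},
    {"x": 0,"y": 0,"z": 0.11,"ax": 0,"ay": 0,"az": 0,"jaw": -0.5},
    {"x": 0,"y": 0,"z": 0.11,"ax": 0,"ay": 0,"az": 0,"jaw": -0.5},
    {"x": 0,"y": 0,"z": 0.11,"ax": 0,"ay": 0,"az": 0,"jaw": -0.5},
    {"x": 0,"y": 0,"z": 0.11,"ax": 0,"ay": 0,"az": 0,"jaw": -0.5},
    {"x": 0,"y": 0,"z": 0.11,"ax": 0,"ay": 0,"az": 0,"jaw": -0.5},
    {"x": 0,"y": 0,"z": 0.11,"ax": 0,"ay": 0,"az": 0,"jaw": -0.5},
  ],
)

```text
time: 5.15
tool_pos: [617.2, -319.2, 5.1]
tcp_rot: [3.141, 0.001, 1.572]
contact_force: [-0.1, -0.1, 2.6]
grip_width: 44.0
finger_force: 30.0
```

Emit:
send_rows(
  rows=[
    {"x": 0,"y": 0,"z": -0.2,"ax": 0,"ay": 0,"az": 0,"jaw": -0.5},
    {"x": 0,"y": 0,"z": -0.45,"ax": 0,"ay": 0,"az": 0,"jaw": -0.5},
    {"x": 0.1,"y": 0,"z": -0.7,"ax": 0,"ay": 0,"az": 0,"jaw": -0.5},
    {"x": 0.3,"y": -0.1,"z": -0.8,"ax": 0,"ay": 0,"az": 0,"jaw": -0.5},
    {"x": 0.6,"y": -0.2,"z": -0.8,"ax": 0,"ay": 0,"az": 0,"jaw": -0.5},
    {"x": 0.8,"y": -0.3,"z": -0.8,"ax": 0,"ay": 0,"az": 0,"jaw": -0.5},
    {"x": 1,"y": -0.3,"z": -0.8,"ax": 0,"ay": 0,"az": 0,"jaw": -0.5},
    {"x": 1,"y": -0.3,"z": -0.8,"ax": 0,"ay": 0,"az": 0,"jaw": -0.5},
    {"x": 1,"y": -0.3,"z": -0.8,"ax": 0,"ay": 0,"az": 0,"jaw": -0.5},
    {"x": 1,"y": -0.3,"z": -0.8,"ax": 0,"ay": 0,"az": 0,"jaw": -0.5},
  ],
)

```text
time: 6.4
tool_pos: [556.9, -120.1, 164.5]
tcp_rot: [-3.141, 0.0, 1.57]
contact_force: [0.3, 0.6, -0.7]
grip_width: 44.2
finger_force: 30.0
```

Emit:
send_rows(
  rows=[
    {"x": 0.2,"y": 0,"z": 0,"ax": 0,"ay": 0,"az": 0,"jaw": -0.5},
    {"x": 0.4,"y": 0,"z": 0,"ax": 0,"ay": 0,"az": 0,"jaw": -0.5},
    {"x": 0.6,"y": 0,"z": 0,"ax": 0,"ay": 0,"az": 0,"jaw": -0.5},
    {"x": 0.8,"y": -0.1,"z": 0,"ax": 0,"ay": 0,"az": 0,"jaw": -0.5},
    {"x": 1,"y": -0.2,"z": 0,"ax": 0,"ay": 0,"az": 0,"jaw": -0.5},
    {"x": 1,"y": -0.2,"z": 0,"ax": 0,"ay": 0,"az": 0,"jaw": -0.5},
    {"x": 1,"y": -0.2,"z": 0,"ax": 0,"ay": 0,"az": 0,"jaw": -0.5},
    {"x": 1,"y": -0.2,"z": 0,"ax": 0,"ay": 0,"az": 0,"jaw": -0.5},
    {"x": 1,"y": -0.2,"z": 0,"ax": 0,"ay": 0,"az": 0,"jaw": -0.5},
    {"x": 1,"y": -0.2,"z": 0,"ax": 0,"ay": 0,"az": 0,"jaw": -0.5},
  ],
)

```text
time: 7.65
tool_pos: [516.9, 80.3, 164.6]
tcp_rot: [-3.142, 0.0, 1.571]
contact_force: [0.6, 0.1, 0.1]
grip_width: 44.4
finger_force: 30.0
```

```bash
python3 - <<'E'
from w import *
p,d,C,P=wrist('w2')
E
```

```text
[516.9  80.3 164.6] [-3.142  0.     1.571] 7.65
```

View pics/w2.png

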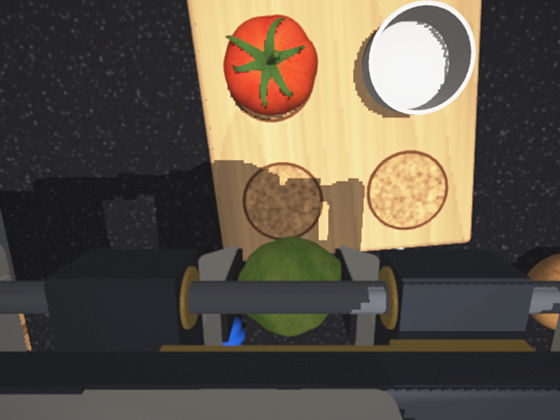

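The wrist view shows the lime held, the near-right pad at (283,201), the far-right pad at (408,190), the tomato at (271,65) and the ramekin at (420,58). I'll measure the pads from here.

```bash
cat >> w.py <<'E'
def rim(p,C,u0,v0,r0=40,z=18.):
    """ellipse through the dark rim around a rough centre: strongest dark dip along each radius"""
    g=cv2.GaussianBlur(p[:,:,1].astype(np.float32),(0,0),1);pts=[]
    for a in np.linspace(0,2*np.pi,120,endpoint=False):
        rr=np.arange(r0*.75,r0*1.25,.5);u=(u0+rr*np.cos(a)).astype(np.float32);v=(v0+rr*np.sin(a)).astype(np.float32)
        s=cv2.remap(g,u[None],v[None],1,borderMode=cv2.BORDER_REPLICATE)[0]
        b=s-.5*(np.roll(s,8)+np.roll(s,-8));b[:8]=b[-8:]=0;i=b.argmin()
        if b[i]<-10 and 0<v[i]<419: pts.append(plane(C,u[i],v[i],z)[:2])
    pts=np.array(pts);
    for _ in range(4):
        A=np.c_[2*pts,np.ones(len(pts))];s=np.linalg.lstsq(A,(pts**2).sum(1),rcond=None)[0];r=np.sqrt(s[2]+s[0]**2+s[1]**2)
        e=abs(np.hypot(*(pts-s[:2]).T)-r);pts=pts[e<max(1.5,np.percentile(e,85))]
    return s[:2].round(1),round(r,1),len(pts)
E
python3 - <<'E'
from w import *
p=cv2.imread('pics/w2.png')[:,:,::-1];C=cam('wrist',bot.get_obs())
for q in((283,201),(408,190)): print('wrist',rim(p,C,*q))
t=np.load('top0.npz')['p'];C=cam('top')
for q in((108.9,194.5),(197.6,186),(110.4,240.5),(200.8,232)): print('top',rim(cv2.resize(t,None,fx=1,fy=1),C,*q,r0=14.8))
E
```

```text
wrist (array([510. ,  79.1]), np.float64(34.4), 120)
wrist (array([619.9,  89.1]), np.float64(34.3), 120)Traceback (most recent call last):
  File "<stdin>", line 5, in <module>
  File "w.py", line 17, in rim
    A=np.c_[2*pts,np.ones(len(pts))];s=np.linalg.lstsq(A,(pts**2).sum(1),rcond=None)[0];r=np.sqrt(s[2]+s[0]**2+s[1]**2)
                                                         ~~~~~~~~~~~~^^^
    return umr_sum(a, axis, dtype, out, keepdims, initial, where)
numpy.exceptions.AxisError: axis 1 is out of bounds for array of dimension 1
```

Emit:
send_rows(
  rows=[
    {"x": 0.2,"y": 0,"z": 0,"ax": 0,"ay": 0,"az": 0,"jaw": -0.5},
    {"x": 0.4,"y": -0.05,"z": 0,"ax": 0,"ay": 0,"az": 0,"jaw": -0.5},
    {"x": 0.6,"y": -0.1,"z": 0,"ax": 0,"ay": 0,"az": 0,"jaw": -0.5},
    {"x": 0.8,"y": -0.13,"z": 0,"ax": 0,"ay": 0,"az": 0,"jaw": -0.5},
    {"x": 1,"y": -0.13,"z": 0,"ax": 0,"ay": 0,"az": 0,"jaw": -0.5},
    {"x": 1,"y": -0.13,"z": 0,"ax": 0,"ay": 0,"az": 0,"jaw": -0.5},
    {"x": 1,"y": -0.13,"z": 0,"ax": 0,"ay": 0,"az": 0,"jaw": -0.5},
    {"x": 1,"y": -0.13,"z": 0,"ax": 0,"ay": 0,"az": 0,"jaw": -0.5},
    {"x": 1,"y": -0.13,"z": 0.1,"ax": 0,"ay": 0,"az": 0,"jaw": -0.5},
    {"x": 1,"y": -0.13,"z": 0.1,"ax": 0,"ay": 0,"az": 0,"jaw": -0.5},
  ],
)

```text
time: 8.95
tool_pos: [489.9, 279.6, 143.6]
tcp_rot: [-3.139, 0.001, 1.57]
contact_force: [-0.5, -0.3, 0.5]
grip_width: 44.3
finger_force: 30.0
```

Emit:
send_rows(
  rows=[
    {"x": 0.04,"y": 0,"z": 0.2,"ax": 0,"ay": 0,"az": 0,"jaw": -0.5},
    {"x": 0.04,"y": 0,"z": 0.4,"ax": 0,"ay": 0,"az": 0,"jaw": -0.5},
    {"x": 0.04,"y": 0,"z": 0.5,"ax": 0,"ay": 0,"az": 0,"jaw": -0.5},
    {"x": 0.04,"y": 0,"z": 0.57,"ax": 0,"ay": 0,"az": 0,"jaw": -0.5},
    {"x": 0.04,"y": 0,"z": 0.6,"ax": 0,"ay": 0,"az": 0,"jaw": -0.5},
    {"x": 0.04,"y": 0,"z": 0.603,"ax": 0,"ay": 0,"az": 0,"jaw": -0.5},
    {"x": 0.04,"y": 0,"z": 0.603,"ax": 0,"ay": 0,"az": 0,"jaw": -0.5},
    {"x": 0.04,"y": 0,"z": 0.603,"ax": 0,"ay": 0,"az": 0,"jaw": -0.5},
    {"x": 0.04,"y": 0,"z": 0.603,"ax": 0,"ay": 0,"az": 0,"jaw": -0.5},
    {"x": 0.04,"y": 0,"z": 0.603,"ax": 0,"ay": 0,"az": 0,"jaw": -0.5},
  ],
)

```text
time: 10.2
tool_pos: [490.6, 288.9, 24.3]
tcp_rot: [3.141, -0.0, 1.572]
contact_force: [-0.4, -0.1, -0.7]
grip_width: 44.3
finger_force: 30.0
```

Emit:
send_rows(
  rows=[
    {"x": 0,"y": 0,"z": 0,"ax": 0,"ay": 0,"az": 0,"jaw": 0.02},
    {"x": 0,"y": 0,"z": 0,"ax": 0,"ay": 0,"az": 0,"jaw": 0.1},
    {"x": 0,"y": 0,"z": 0,"ax": 0,"ay": 0,"az": 0,"jaw": 0.3},
    {"x": 0,"y": 0,"z": 0,"ax": 0,"ay": 0,"az": 0,"jaw": 0.6},
    {"x": 0,"y": 0,"z": 0,"ax": 0,"ay": 0,"az": 0,"jaw": 0.6},
    {"x": 0,"y": 0,"z": -0.1,"ax": 0,"ay": 0,"az": 0,"jaw": 0.6},
    {"x": 0,"y": 0,"z": -0.3,"ax": 0,"ay": 0,"az": 0,"jaw": 0.6},
    {"x": 0,"y": 0,"z": -0.5,"ax": 0,"ay": 0,"az": 0,"jaw": 0.6},
    {"x": 0,"y": 0,"z": -0.8,"ax": 0,"ay": 0,"az": 0,"jaw": 0.6},
    {"x": 0,"y": 0,"z": -0.8,"ax": 0,"ay": 0,"az": 0,"jaw": 0.6},
  ],
)

```text
time: 11.45
tool_pos: [493.0, 290.0, 189.3]
tcp_rot: [3.132, -0.004, 1.572]
contact_force: [-0.6, 0.3, -0.5]
grip_width: 73.6
finger_force: 0.0
```

```bash
python3 - <<'E'
from w import *
p,d,C,P=wrist('w3')
hsv=cv2.cvtColor(p,cv2.COLOR_RGB2HSV);m=cv2.inRange(hsv,(30,90,30),(75,255,255))
for c in cv2.findContours(m,0,2)[0]:
    if cv2.contourArea(c)<900: continue
    pts=np.array([plane(C,*q[0],39) for q in c])[:,:2].astype(np.float32)
    print(cv2.fitEllipse(c),cv2.fitEllipse(pts.reshape(-1,1,2)))
E
```

```text
[493.  290.  189.3] [ 3.132 -0.004  1.572] 11.45
((283.58038330078125, 201.48760986328125), (43.70817565917969, 49.81196975708008), 71.18534088134766) ((488.62322998046875, 288.4566345214844), (40.236976623535156, 44.9938850402832), 112.94607543945312)
```

View pics/w3.png

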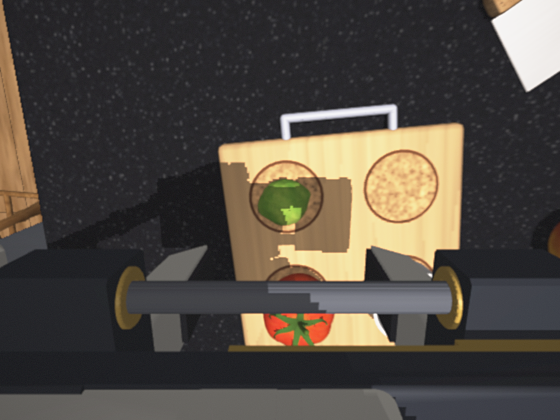

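The lime is resting on the near-left pad at (284,201), within about 2 mm of its centre. Next is the garlic.

Emit:
send_rows(
  rows=[
    {"x": -0.3,"y": 0,"z": -0.1,"ax": 0,"ay": 0,"az": 0,"jaw": 0.6},
    {"x": -0.6,"y": 0,"z": -0.1,"ax": 0,"ay": 0,"az": 0,"jaw": 0.6},
    {"x": -0.8,"y": 0,"z": -0.1,"ax": 0,"ay": 0,"az": 0,"jaw": 0.6},
    {"x": -1,"y": 0,"z": -0.1,"ax": 0,"ay": 0,"az": 0,"jaw": 0.6},
    {"x": -1,"y": 0,"z": -0.1,"ax": 0,"ay": 0,"az": 0,"jaw": 0.6},
    {"x": -1,"y": 0,"z": -0.1,"ax": 0,"ay": 0,"az": 0,"jaw": 0.6},
    {"x": -1,"y": 0,"z": -0.1,"ax": 0,"ay": 0,"az": 0,"jaw": 0.6},
    {"x": -1,"y": 0,"z": -0.1,"ax": 0,"ay": 0,"az": 0,"jaw": 0.6},
    {"x": -1,"y": 0,"z": -0.1,"ax": 0,"ay": 0,"az": 0,"jaw": 0.6},
    {"x": -1,"y": 0,"z": -0.1,"ax": 0,"ay": 0,"az": 0,"jaw": 0.6},
  ],
)

```text
time: 12.75
tool_pos: [490.7, 89.1, 204.1]
tcp_rot: [3.141, 0.0, 1.572]
contact_force: [0.4, -0.2, 0.1]
grip_width: 73.5
finger_force: 0.0
```

Emit:
send_rows(
  rows=[
    {"x": -0.3,"y": 0,"z": 0,"ax": 0,"ay": 0,"az": 0,"jaw": 0.6},
    {"x": -0.6,"y": -0.05,"z": 0,"ax": 0,"ay": 0,"az": 0,"jaw": 0.6},
    {"x": -0.8,"y": -0.1,"z": 0,"ax": 0,"ay": 0,"az": 0,"jaw": 0.6},
    {"x": -1,"y": -0.14,"z": 0,"ax": 0,"ay": 0,"az": 0,"jaw": 0.6},
    {"x": -1,"y": -0.14,"z": 0,"ax": 0,"ay": 0,"az": 0,"jaw": 0.6},
    {"x": -1,"y": -0.14,"z": 0,"ax": 0,"ay": 0,"az": 0,"jaw": 0.6},
    {"x": -1,"y": -0.14,"z": 0,"ax": 0,"ay": 0,"az": 0,"jaw": 0.6},
    {"x": -1,"y": -0.14,"z": 0,"ax": 0,"ay": 0,"az": 0,"jaw": 0.6},
    {"x": -1,"y": -0.14,"z": 0,"ax": 0,"ay": 0,"az": 0,"jaw": 0.6},
    {"x": -1,"y": -0.14,"z": 0,"ax": 0,"ay": 0,"az": 0,"jaw": 0.6},
  ],
)

```text
time: 14.0
tool_pos: [462.9, -110.9, 204.1]
tcp_rot: [3.142, 0.0, 1.572]
contact_force: [0.2, 0.5, 0.4]
grip_width: 73.4
finger_force: 0.0
```

Emit:
send_rows(
  rows=[
    {"x": -0.15,"y": 0,"z": 0,"ax": 0,"ay": 0,"az": 0,"jaw": 0.6},
    {"x": -0.25,"y": 0,"z": 0,"ax": 0,"ay": 0,"az": 0,"jaw": 0.6},
    {"x": -0.25,"y": 0,"z": 0,"ax": 0,"ay": 0,"az": 0,"jaw": 0.6},
    {"x": -0.25,"y": 0,"z": 0,"ax": 0,"ay": 0,"az": 0,"jaw": 0.6},
    {"x": -0.25,"y": 0,"z": 0,"ax": 0,"ay": 0,"az": 0,"jaw": 0.6},
    {"x": -0.25,"y": 0,"z": 0,"ax": 0,"ay": 0,"az": 0,"jaw": 0.6},
    {"x": -0.25,"y": 0,"z": 0,"ax": 0,"ay": 0,"az": 0,"jaw": 0.6},
    {"x": -0.25,"y": 0,"z": 0,"ax": 0,"ay": 0,"az": 0,"jaw": 0.6},
    {"x": -0.25,"y": 0,"z": 0,"ax": 0,"ay": 0,"az": 0,"jaw": 0.6},
    {"x": -0.25,"y": 0,"z": 0,"ax": 0,"ay": 0,"az": 0,"jaw": 0.6},
  ],
)

```text
time: 15.25
tool_pos: [462.9, -161.2, 204.1]
tcp_rot: [3.142, 0.0, 1.572]
contact_force: [-0.0, -0.0, 0.3]
grip_width: 73.3
finger_force: 0.0
```

```bash
python3 - <<'E'
from w import *
p,d,C,P=wrist('w4')
Z=P[...,2];m=((Z>12)&(Z<60)).astype(np.uint8)*255;m[250:]=0
m=cv2.morphologyEx(m,cv2.MORPH_OPEN,np.ones((3,3)))
for c in cv2.findContours(m,0,2)[0]:
    if cv2.contourArea(c)<400: continue
    k=np.zeros_like(m);cv2.drawContours(k,[c],-1,255,-1);Q=P[k>0]
    q=cv2.fitEllipse(c);pts=np.array([plane(C,*x[0],24) for x in c])[:,:2].astype(np.float32)
    print(np.round(q[0]),p[k>0].mean(0).round(),cv2.minEnclosingCircle(pts),'rng',np.nanpercentile(Q,[2,98],axis=0).round(1).tolist())
E
```

```text
[ 462.9 -161.2  204.1] [3.142 0.    1.572] 15.25
[503. 276.] [229. 173.  88.] ((726.7394409179688, -199.23947143554688), 23.257102966308594) rng [[719.6, -218.9, 13.9], [734.4, -181.5, 29.8]]
[436. 185.] [213. 210. 211.] ((608.7525024414062, -155.1069793701172), 24.09453773498535) rng [[588.2, -171.3, 14.9], [612.2, -134.4, 59.1]]
[288. 189.] [227. 212. 208.] ((461.41741943359375, -157.83255004882812), 25.71739387512207) rng [[439.7, -178.6, 22.0], [483.2, -136.0, 47.6]]
[185. 130.] [244. 214. 230.] ((364.8677978515625, -102.01506805419922), 26.152637481689453) rng [[344.3, -123.0, 20.3], [386.7, -79.8, 48.1]]
[272.  76.] [ 75. 176. 245.] ((446.5341796875, -54.72008514404297), 25.552902221679688) rng [[425.1, -76.3, 22.7], [468.0, -33.4, 47.6]]
```

View pics/w4.png

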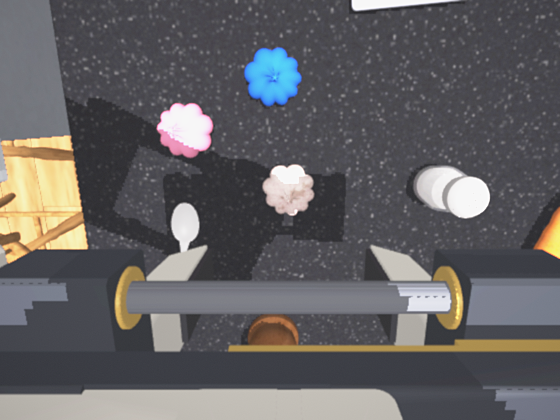

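The white garlic is at (288,189), centred on (461.4,-157.5) and 51 mm across. The pink one is at (185,130) and the blue one at (272,76). I'm grasping the white one.

Emit:
send_rows(
  rows=[
    {"x": 0.02,"y": -0.007,"z": 0.3,"ax": 0,"ay": 0,"az": 0,"jaw": 0.6},
    {"x": 0.02,"y": -0.007,"z": 0.6,"ax": 0,"ay": 0,"az": 0,"jaw": 0.6},
    {"x": 0.02,"y": -0.007,"z": 0.8,"ax": 0,"ay": 0,"az": 0,"jaw": 0.6},
    {"x": 0.02,"y": -0.007,"z": 0.92,"ax": 0,"ay": 0,"az": 0,"jaw": 0.6},
    {"x": 0.02,"y": -0.007,"z": 0.99,"ax": 0,"ay": 0,"az": 0,"jaw": 0.6},
    {"x": 0.02,"y": -0.007,"z": 0.99,"ax": 0,"ay": 0,"az": 0,"jaw": 0.6},
    {"x": 0.02,"y": -0.007,"z": 0.99,"ax": 0,"ay": 0,"az": 0,"jaw": -0.4},
    {"x": 0.02,"y": -0.007,"z": 0.99,"ax": 0,"ay": 0,"az": 0,"jaw": -0.4},
    {"x": 0.02,"y": -0.007,"z": 0.99,"ax": 0,"ay": 0,"az": 0,"jaw": -0.4},
    {"x": 0.02,"y": -0.007,"z": 0.99,"ax": 0,"ay": 0,"az": 0,"jaw": -0.4},
  ],
)

```text
time: 16.55
tool_pos: [462.0, -157.4, 6.8]
tcp_rot: [3.14, 0.001, 1.572]
contact_force: [0.5, 0.4, 6.0]
grip_width: 47.3
finger_force: 30.0
```

Emit:
send_rows(
  rows=[
    {"x": 0,"y": 0,"z": -0.2,"ax": 0,"ay": 0,"az": 0,"jaw": -0.4},
    {"x": 0,"y": 0,"z": -0.4,"ax": 0,"ay": 0,"az": 0,"jaw": -0.4},
    {"x": 0.2,"y": 0,"z": -0.5,"ax": 0,"ay": 0,"az": 0,"jaw": -0.4},
    {"x": 0.4,"y": 0.05,"z": -0.5,"ax": 0,"ay": 0,"az": 0,"jaw": -0.4},
    {"x": 0.6,"y": 0.1,"z": -0.5,"ax": 0,"ay": 0,"az": 0,"jaw": -0.4},
    {"x": 0.8,"y": 0.15,"z": -0.5,"ax": 0,"ay": 0,"az": 0,"jaw": -0.4},
    {"x": 1,"y": 0.2,"z": -0.5,"ax": 0,"ay": 0,"az": 0,"jaw": -0.4},
    {"x": 1,"y": 0.24,"z": -0.5,"ax": 0,"ay": 0,"az": 0,"jaw": -0.4},
    {"x": 1,"y": 0.24,"z": -0.5,"ax": 0,"ay": 0,"az": 0,"jaw": -0.4},
    {"x": 1,"y": 0.24,"z": -0.5,"ax": 0,"ay": 0,"az": 0,"jaw": -0.4},
  ],
)

```text
time: 17.8
tool_pos: [509.0, 41.8, 105.9]
tcp_rot: [-3.141, 0.0, 1.57]
contact_force: [0.5, 0.7, -0.3]
grip_width: 47.1
finger_force: 30.0
```

Emit:
send_rows(
  rows=[
    {"x": 0.12,"y": 0.005,"z": 0,"ax": 0,"ay": 0,"az": 0,"jaw": -0.4},
    {"x": 0.185,"y": 0.005,"z": 0.1,"ax": 0,"ay": 0,"az": 0,"jaw": -0.4},
    {"x": 0.185,"y": 0.005,"z": 0.25,"ax": 0,"ay": 0,"az": 0,"jaw": -0.4},
    {"x": 0.185,"y": 0.005,"z": 0.33,"ax": 0,"ay": 0,"az": 0,"jaw": -0.4},
    {"x": 0.185,"y": 0.005,"z": 0.38,"ax": 0,"ay": 0,"az": 0,"jaw": -0.4},
    {"x": 0.185,"y": 0.005,"z": 0.402,"ax": 0,"ay": 0,"az": 0,"jaw": -0.4},
    {"x": 0.185,"y": 0.005,"z": 0.402,"ax": 0,"ay": 0,"az": 0,"jaw": -0.4},
    {"x": 0.185,"y": 0.005,"z": 0.402,"ax": 0,"ay": 0,"az": 0,"jaw": -0.4},
    {"x": 0.185,"y": 0.005,"z": 0.402,"ax": 0,"ay": 0,"az": 0,"jaw": -0.4},
    {"x": 0.185,"y": 0.005,"z": 0.402,"ax": 0,"ay": 0,"az": 0,"jaw": -0.4},
  ],
)

```text
time: 19.05
tool_pos: [510.5, 79.9, 26.0]
tcp_rot: [3.141, 0.0, 1.572]
contact_force: [-0.2, 0.4, 0.3]
grip_width: 47.4
finger_force: 30.0
```

Emit:
send_rows(
  rows=[
    {"x": 0,"y": 0,"z": 0,"ax": 0,"ay": 0,"az": 0,"jaw": 0.06},
    {"x": 0,"y": 0,"z": 0,"ax": 0,"ay": 0,"az": 0,"jaw": 0.12},
    {"x": 0,"y": 0,"z": 0,"ax": 0,"ay": 0,"az": 0,"jaw": 0.3},
    {"x": 0,"y": 0,"z": 0,"ax": 0,"ay": 0,"az": 0,"jaw": 0.6},
    {"x": 0,"y": 0,"z": 0,"ax": 0,"ay": 0,"az": 0,"jaw": 0.6},
    {"x": 0,"y": 0,"z": -0.1,"ax": 0,"ay": 0,"az": 0,"jaw": 0.6},
    {"x": 0,"y": 0,"z": -0.3,"ax": 0,"ay": 0,"az": 0,"jaw": 0.6},
    {"x": 0,"y": 0,"z": -0.6,"ax": 0,"ay": 0,"az": 0,"jaw": 0.6},
    {"x": 0,"y": 0,"z": -0.85,"ax": 0,"ay": 0,"az": 0,"jaw": 0.6},
    {"x": 0,"y": 0,"z": -0.9,"ax": 0,"ay": 0,"az": 0,"jaw": 0.6},
  ],
)

```text
time: 20.3
tool_pos: [511.9, 79.9, 209.3]
tcp_rot: [3.135, 0.0, 1.572]
contact_force: [-0.1, 0.7, -0.6]
grip_width: 73.5
finger_force: 0.0
```

```bash
python3 - <<'E'
from w import *
p,d,C,P=wrist('w5')
Z=P[...,2];m=((Z>32)&(Z<78)).astype(np.uint8)*255;m[250:]=0
m=cv2.morphologyEx(m,cv2.MORPH_OPEN,np.ones((3,3)))
for c in cv2.findContours(m,0,2)[0]:
    if cv2.contourArea(c)<400: continue
    q=cv2.fitEllipse(c);pts=np.array([plane(C,*x[0],42) for x in c])[:,:2].astype(np.float32)
    print(np.round(q[0]),cv2.minEnclosingCircle(pts))
E
```

```text
[511.9  79.9 209.3] [3.135 0.    1.572] 20.3
[286. 196.] ((508.6301574707031, 79.19709777832031), 25.792736053466797)
[280.  74.] ((502.4169006347656, 188.1319122314453), 35.406211853027344)
[405.  67.] ((611.4752197265625, 192.53233337402344), 40.520469665527344)
```

View pics/w5.png

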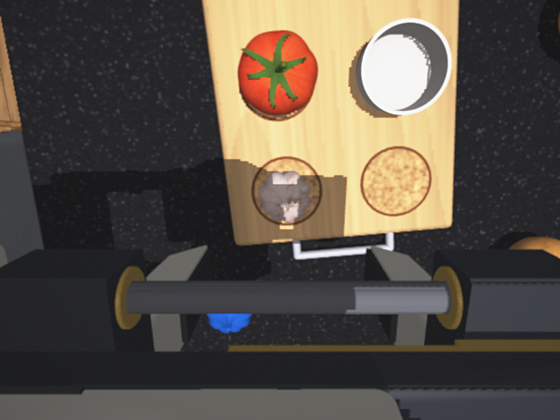

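The garlic is resting on the near-right pad at (286,196), within 2 mm of its centre. The tomato and ramekin haven't moved. Now for the salt shaker.

Emit:
send_rows(
  rows=[
    {"x": -0.3,"y": 0.1,"z": 0,"ax": 0,"ay": 0,"az": 0,"jaw": 0.6},
    {"x": -0.6,"y": 0.2,"z": 0,"ax": 0,"ay": 0,"az": 0,"jaw": 0.6},
    {"x": -0.8,"y": 0.35,"z": 0,"ax": 0,"ay": 0,"az": 0,"jaw": 0.6},
    {"x": -1,"y": 0.49,"z": 0,"ax": 0,"ay": 0,"az": 0,"jaw": 0.6},
    {"x": -1,"y": 0.49,"z": 0,"ax": 0,"ay": 0,"az": 0,"jaw": 0.6},
    {"x": -1,"y": 0.49,"z": 0,"ax": 0,"ay": 0,"az": 0,"jaw": 0.6},
    {"x": -1,"y": 0.49,"z": 0,"ax": 0,"ay": 0,"az": 0,"jaw": 0.6},
    {"x": -1,"y": 0.49,"z": 0,"ax": 0,"ay": 0,"az": 0,"jaw": 0.6},
    {"x": -1,"y": 0.49,"z": 0,"ax": 0,"ay": 0,"az": 0,"jaw": 0.6},
    {"x": -1,"y": 0.49,"z": 0,"ax": 0,"ay": 0,"az": 0,"jaw": 0.6},
  ],
)

```text
time: 21.6
tool_pos: [608.4, -119.8, 205.9]
tcp_rot: [3.141, 0.0, 1.572]
contact_force: [0.2, 0.0, 0.3]
grip_width: 73.4
finger_force: 0.0
```

Emit:
send_rows(
  rows=[
    {"x": -0.1,"y": 0,"z": 0,"ax": 0,"ay": 0,"az": 0,"jaw": 0.6},
    {"x": -0.175,"y": 0,"z": 0,"ax": 0,"ay": 0,"az": 0,"jaw": 0.6},
    {"x": -0.175,"y": 0,"z": 0,"ax": 0,"ay": 0,"az": 0,"jaw": 0.6},
    {"x": -0.175,"y": 0,"z": 0,"ax": 0,"ay": 0,"az": 0,"jaw": 0.6},
    {"x": -0.175,"y": 0,"z": 0,"ax": 0,"ay": 0,"az": 0,"jaw": 0.6},
    {"x": -0.175,"y": 0,"z": 0,"ax": 0,"ay": 0,"az": 0,"jaw": 0.6},
    {"x": -0.175,"y": 0,"z": 0,"ax": 0,"ay": 0,"az": 0,"jaw": 0.6},
    {"x": -0.175,"y": 0,"z": 0,"ax": 0,"ay": 0,"az": 0,"jaw": 0.6},
    {"x": -0.175,"y": 0,"z": 0,"ax": 0,"ay": 0,"az": 0,"jaw": 0.6},
    {"x": -0.175,"y": 0,"z": 0,"ax": 0,"ay": 0,"az": 0,"jaw": 0.6},
  ],
)

```text
time: 22.85
tool_pos: [608.5, -155.1, 205.7]
tcp_rot: [3.142, 0.0, 1.572]
contact_force: [0.7, -0.1, 0.1]
grip_width: 73.3
finger_force: 0.0
```

```bash
python3 - <<'E'
from w import *
p,d,C,P=wrist('w6')
Z=P[...,2]
for lo,hi,zz in((10,110,45),(76,110,88)):
  m=((Z>lo)&(Z<hi)).astype(np.uint8)*255;m[250:]=0
  m=cv2.morphologyEx(m,cv2.MORPH_OPEN,np.ones((3,3)))
  for c in cv2.findContours(m,0,2)[0]:
    if cv2.contourArea(c)<400: continue
    k=np.zeros_like(m);cv2.drawContours(k,[c],-1,255,-1);Q=P[k>0]
    q=cv2.fitEllipse(c);pts=np.array([plane(C,*x[0],zz) for x in c])[:,:2].astype(np.float32)
    print(zz,np.round(q[0]),cv2.minEnclosingCircle(pts),np.nanpercentile(Q,[2,50,98],axis=0).round(1).tolist())
E
```

```text
[ 608.5 -155.1  205.7] [3.142 0.    1.572] 22.85
45 [412. 237.] ((727.4305419921875, -180.9916534423828), 29.646240234375) [[722.8, -213.1, 16.3], [737.7, -189.9, 24.5], [751.9, -163.2, 29.1]]
45 [291. 197.] ((609.5196533203125, -155.97238159179688), 24.87394142150879) [[591.1, -166.7, 32.1], [609.2, -147.3, 83.2], [627.4, -134.9, 89.6]]
45 [501. 181.] ((802.4986572265625, -140.55335998535156), 37.60638427734375) [[782.7, -168.5, 13.0], [801.6, -139.7, 44.3], [834.0, -114.3, 56.2]]
45 [ 34. 136.] ((380.29754638671875, -99.57925415039062), 27.377357482910156) [[349.1, -123.3, 16.2], [372.7, -100.3, 32.9], [387.8, -79.3, 48.2]]
45 [114.  84.] ((458.1854248046875, -56.20797348022461), 25.163307189941406) [[429.1, -76.5, 18.7], [453.7, -55.3, 33.5], [470.5, -33.1, 47.0]]
45 [480.  26.] ((765.1752319335938, -8.002265930175781), 38.029205322265625) [[735.7, -38.3, 27.9], [760.4, -14.6, 50.5], [796.7, 6.1, 71.1]]
45 [232.   8.] ((574.1072387695312, 5.1935858726501465), 48.56484603881836) [[519.2, 4.1, 10.7], [567.1, 10.7, 13.6], [621.5, 16.7, 15.5]]
88 [292. 204.] ((609.8383178710938, -151.12222290039062), 16.664892196655273) [[594.3, -167.6, 77.5], [609.9, -151.2, 86.3], [624.9, -137.9, 89.7]]
```

View pics/w6.png

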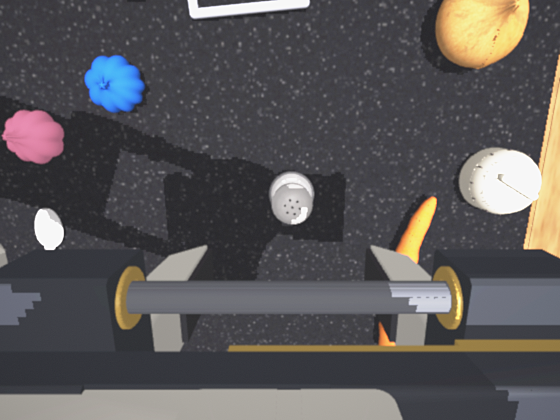

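The shaker's cap is at (292,204), which puts its centre at (609.8,-151.1) with a 16.7 mm radius, as described. I'm grasping at 50 mm height.

Emit:
send_rows(
  rows=[
    {"x": 0.018,"y": 0.0065,"z": 0.2,"ax": 0,"ay": 0,"az": 0,"jaw": 0.6},
    {"x": 0.018,"y": 0.0065,"z": 0.45,"ax": 0,"ay": 0,"az": 0,"jaw": 0.6},
    {"x": 0.018,"y": 0.0065,"z": 0.65,"ax": 0,"ay": 0,"az": 0,"jaw": 0.6},
    {"x": 0.018,"y": 0.0065,"z": 0.8,"ax": 0,"ay": 0,"az": 0,"jaw": 0.6},
    {"x": 0.018,"y": 0.0065,"z": 0.873,"ax": 0,"ay": 0,"az": 0,"jaw": 0.6},
    {"x": 0.018,"y": 0.0065,"z": 0.873,"ax": 0,"ay": 0,"az": 0,"jaw": 0.6},
    {"x": 0.018,"y": 0.0065,"z": 0.873,"ax": 0,"ay": 0,"az": 0,"jaw": -0.4},
    {"x": 0.018,"y": 0.0065,"z": 0.873,"ax": 0,"ay": 0,"az": 0,"jaw": -0.4},
    {"x": 0.018,"y": 0.0065,"z": 0.873,"ax": 0,"ay": 0,"az": 0,"jaw": -0.4},
    {"x": 0.018,"y": 0.0065,"z": 0.873,"ax": 0,"ay": 0,"az": 0,"jaw": -0.4},
  ],
)

```text
time: 24.15
tool_pos: [610.1, -151.6, 31.6]
tcp_rot: [3.141, 0.0, 1.571]
contact_force: [0.8, 1.2, 1.4]
grip_width: 39.8
finger_force: 30.0
```

Emit:
send_rows(
  rows=[
    {"x": 0,"y": 0,"z": -0.2,"ax": 0,"ay": 0,"az": 0,"jaw": -0.4},
    {"x": 0,"y": 0,"z": -0.4,"ax": 0,"ay": 0,"az": 0,"jaw": -0.4},
    {"x": 0.1,"y": 0,"z": -0.55,"ax": 0,"ay": 0,"az": 0,"jaw": -0.4},
    {"x": 0.3,"y": 0,"z": -0.6,"ax": 0,"ay": 0,"az": 0,"jaw": -0.4},
    {"x": 0.5,"y": 0,"z": -0.6,"ax": 0,"ay": 0,"az": 0,"jaw": -0.4},
    {"x": 0.7,"y": 0,"z": -0.6,"ax": 0,"ay": 0,"az": 0,"jaw": -0.4},
    {"x": 0.9,"y": 0,"z": -0.6,"ax": 0,"ay": 0,"az": 0,"jaw": -0.4},
    {"x": 1,"y": 0,"z": -0.6,"ax": 0,"ay": 0,"az": 0,"jaw": -0.4},
    {"x": 1,"y": 0,"z": -0.6,"ax": 0,"ay": 0,"az": 0,"jaw": -0.4},
    {"x": 1,"y": 0,"z": -0.6,"ax": 0,"ay": 0,"az": 0,"jaw": -0.4},
  ],
)

```text
time: 25.4
tool_pos: [609.7, 47.3, 151.0]
tcp_rot: [-3.141, 0.001, 1.571]
contact_force: [-0.3, -0.6, -1.1]
grip_width: 39.9
finger_force: 29.9
```

Emit:
send_rows(
  rows=[
    {"x": 0.2,"y": 0,"z": 0,"ax": 0,"ay": 0,"az": 0,"jaw": -0.4},
    {"x": 0.4,"y": 0,"z": 0,"ax": 0,"ay": 0,"az": 0,"jaw": -0.4},
    {"x": 0.6,"y": 0,"z": 0,"ax": 0,"ay": 0,"az": 0,"jaw": -0.4},
    {"x": 0.8,"y": 0,"z": 0,"ax": 0,"ay": 0,"az": 0,"jaw": -0.4},
    {"x": 1,"y": 0,"z": 0,"ax": 0,"ay": 0,"az": 0,"jaw": -0.4},
    {"x": 1,"y": 0,"z": 0,"ax": 0,"ay": 0,"az": 0,"jaw": -0.4},
    {"x": 1,"y": 0,"z": 0,"ax": 0,"ay": 0,"az": 0,"jaw": -0.4},
    {"x": 1,"y": 0,"z": 0,"ax": 0,"ay": 0,"az": 0,"jaw": -0.4},
    {"x": 1,"y": 0,"z": 0,"ax": 0,"ay": 0,"az": 0,"jaw": -0.4},
    {"x": 1,"y": 0,"z": 0,"ax": 0,"ay": 0,"az": 0,"jaw": -0.4},
  ],
)

```text
time: 26.65
tool_pos: [609.7, 247.9, 151.2]
tcp_rot: [3.141, 0.0, 1.571]
contact_force: [-0.8, 0.0, -0.4]
grip_width: 39.7
finger_force: 29.9
```

```bash
python3 - <<'E'
from w import *
from w import rim
p,d,C,P=wrist('w7')
# predicted FL pixel
f,cx,cy,R,c=C
for X in([600.8,298.2,18],[510,79.1,18],[490.9,288.2,18]):
    q=R.T@(np.array(X)-c);print((q[:2]/q[2]*f+[cx,cy]).round())
q=R.T@(np.array([600.8,298.2,18])-c);u,v=q[:2]/q[2]*f+[cx,cy]
print(rim(p,C,u,v,33/q[2]*f))
E
```

```text
[609.7 247.9 151.2] [3.141 0.    1.571] 26.65
[279. 144.]
[188. 372.]
[146. 156.]
(array([600.7, 298.2]), np.float64(34.4), 120)
```

View pics/w7.png

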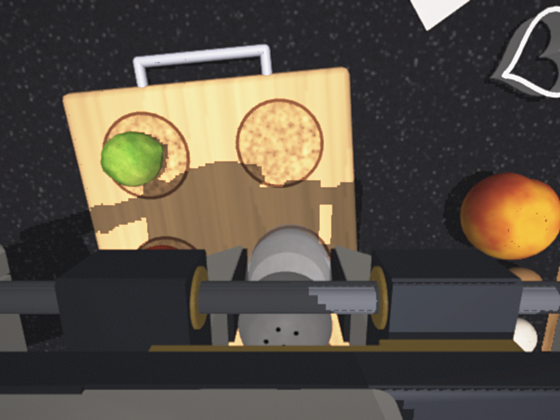

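The far-left pad at (279,144) measures (600.7,298.2), as predicted, and the shaker hangs upright in the grip. Placing it now.

Emit:
send_rows(
  rows=[
    {"x": 0.15,"y": -0.03,"z": 0,"ax": 0,"ay": 0,"az": 0,"jaw": -0.4},
    {"x": 0.25,"y": -0.045,"z": 0.1,"ax": 0,"ay": 0,"az": 0,"jaw": -0.4},
    {"x": 0.25,"y": -0.045,"z": 0.25,"ax": 0,"ay": 0,"az": 0,"jaw": -0.4},
    {"x": 0.25,"y": -0.045,"z": 0.38,"ax": 0,"ay": 0,"az": 0,"jaw": -0.4},
    {"x": 0.25,"y": -0.045,"z": 0.45,"ax": 0,"ay": 0,"az": 0,"jaw": -0.4},
    {"x": 0.25,"y": -0.045,"z": 0.49,"ax": 0,"ay": 0,"az": 0,"jaw": -0.4},
    {"x": 0.25,"y": -0.045,"z": 0.503,"ax": 0,"ay": 0,"az": 0,"jaw": -0.4},
    {"x": 0.25,"y": -0.045,"z": 0.503,"ax": 0,"ay": 0,"az": 0,"jaw": -0.4},
    {"x": 0.25,"y": -0.045,"z": 0.503,"ax": 0,"ay": 0,"az": 0,"jaw": -0.4},
    {"x": 0.25,"y": -0.045,"z": 0.503,"ax": 0,"ay": 0,"az": 0,"jaw": -0.4},
  ],
)

```text
time: 27.95
tool_pos: [600.7, 298.6, 51.1]
tcp_rot: [3.141, -0.0, 1.572]
contact_force: [0.2, -0.4, -0.1]
grip_width: 39.4
finger_force: 29.9
```

Emit:
send_rows(
  rows=[
    {"x": 0,"y": 0,"z": 0,"ax": 0,"ay": 0,"az": 0,"jaw": -0.1},
    {"x": 0,"y": 0,"z": 0,"ax": 0,"ay": 0,"az": 0,"jaw": 0},
    {"x": 0,"y": 0,"z": 0,"ax": 0,"ay": 0,"az": 0,"jaw": 0.2},
    {"x": 0,"y": 0,"z": 0,"ax": 0,"ay": 0,"az": 0,"jaw": 0.5},
    {"x": 0,"y": 0,"z": 0,"ax": 0,"ay": 0,"az": 0,"jaw": 0.5},
    {"x": 0,"y": 0,"z": -0.1,"ax": 0,"ay": 0,"az": 0,"jaw": 0.5},
    {"x": 0,"y": 0,"z": -0.3,"ax": 0,"ay": 0,"az": 0,"jaw": 0.5},
    {"x": 0,"y": 0,"z": -0.6,"ax": 0,"ay": 0,"az": 0,"jaw": 0.5},
    {"x": 0,"y": 0,"z": -0.9,"ax": 0,"ay": 0,"az": 0,"jaw": 0.5},
    {"x": 0,"y": 0,"z": -1,"ax": 0,"ay": 0,"az": 0,"jaw": 0.5},
  ],
)

```text
time: 29.2
tool_pos: [601.7, 299.0, 255.8]
tcp_rot: [3.134, -0.003, 1.572]
contact_force: [0.3, 0.2, -0.2]
grip_width: 68.8
finger_force: 0.0
```

```bash
python3 - <<'E'
from w import *
p,d,C,P=wrist('w8')
Z=P[...,2];m=((Z>96)&(Z<125)).astype(np.uint8)*255;m[250:]=0
for c in cv2.findContours(m,0,2)[0]:
    if cv2.contourArea(c)<400: continue
    pts=np.array([plane(C,*x[0],106) for x in c])[:,:2].astype(np.float32)
    print(cv2.minEnclosingCircle(pts),np.nanmax(Z[m>0]))
E
```

```text
[601.7 299.  255.8] [ 3.134e+00 -3.000e-03  1.572e+00] 29.2
((600.0921630859375, 299.41571044921875), 16.4952335357666) 109.46420048119955
```

The shaker stands upright at (600.1,299.4) with its top at 109 mm. Now for the pepper mill, travelling high.

Emit:
send_rows(
  rows=[
    {"x": -0.3,"y": 0,"z": -0.2,"ax": 0,"ay": 0,"az": 0,"jaw": 0.7},
    {"x": -0.6,"y": -0.1,"z": -0.2,"ax": 0,"ay": 0,"az": 0,"jaw": 0.7},
    {"x": -0.8,"y": -0.2,"z": -0.2,"ax": 0,"ay": 0,"az": 0,"jaw": 0.7},
    {"x": -1,"y": -0.25,"z": -0.2,"ax": 0,"ay": 0,"az": 0,"jaw": 0.7},
    {"x": -1,"y": -0.25,"z": -0.2,"ax": 0,"ay": 0,"az": 0,"jaw": 0.7},
    {"x": -1,"y": -0.25,"z": -0.2,"ax": 0,"ay": 0,"az": 0,"jaw": 0.7},
    {"x": -1,"y": -0.25,"z": -0.2,"ax": 0,"ay": 0,"az": 0,"jaw": 0.7},
    {"x": -1,"y": -0.25,"z": -0.2,"ax": 0,"ay": 0,"az": 0,"jaw": 0.7},
    {"x": -1,"y": -0.25,"z": -0.2,"ax": 0,"ay": 0,"az": 0,"jaw": 0.7},
    {"x": -1,"y": -0.25,"z": -0.2,"ax": 0,"ay": 0,"az": 0,"jaw": 0.7},
  ],
)

```text
time: 30.5
tool_pos: [550.6, 98.8, 290.4]
tcp_rot: [-3.142, 0.0, 1.572]
contact_force: [-0.2, -0.3, -0.3]
grip_width: 77.9
finger_force: 0.0
```

Emit:
send_rows(
  rows=[
    {"x": -0.3,"y": 0,"z": 0,"ax": 0,"ay": 0,"az": 0,"jaw": 0.7},
    {"x": -0.6,"y": -0.1,"z": 0,"ax": 0,"ay": 0,"az": 0,"jaw": 0.7},
    {"x": -0.8,"y": -0.2,"z": 0,"ax": 0,"ay": 0,"az": 0,"jaw": 0.7},
    {"x": -1,"y": -0.25,"z": 0,"ax": 0,"ay": 0,"az": 0,"jaw": 0.7},
    {"x": -1,"y": -0.25,"z": 0,"ax": 0,"ay": 0,"az": 0,"jaw": 0.7},
    {"x": -1,"y": -0.25,"z": 0,"ax": 0,"ay": 0,"az": 0,"jaw": 0.7},
    {"x": -1,"y": -0.25,"z": 0,"ax": 0,"ay": 0,"az": 0,"jaw": 0.7},
    {"x": -1,"y": -0.25,"z": 0,"ax": 0,"ay": 0,"az": 0,"jaw": 0.7},
    {"x": -1,"y": -0.25,"z": 0,"ax": 0,"ay": 0,"az": 0,"jaw": 0.7},
    {"x": -1,"y": -0.25,"z": 0,"ax": 0,"ay": 0,"az": 0,"jaw": 0.7},
  ],
)

```text
time: 31.75
tool_pos: [500.8, -101.3, 290.5]
tcp_rot: [3.142, 0.0, 1.572]
contact_force: [-1.0, 0.3, -0.4]
grip_width: 77.7
finger_force: 0.0
```

Emit:
send_rows(
  rows=[
    {"x": -0.3,"y": 0,"z": 0,"ax": 0,"ay": 0,"az": 0,"jaw": 0.7},
    {"x": -0.6,"y": -0.1,"z": 0,"ax": 0,"ay": 0,"az": 0,"jaw": 0.7},
    {"x": -0.8,"y": -0.2,"z": 0,"ax": 0,"ay": 0,"az": 0,"jaw": 0.7},
    {"x": -1,"y": -0.26,"z": 0,"ax": 0,"ay": 0,"az": 0,"jaw": 0.7},
    {"x": -1,"y": -0.26,"z": 0,"ax": 0,"ay": 0,"az": 0,"jaw": 0.7},
    {"x": -1,"y": -0.26,"z": 0,"ax": 0,"ay": 0,"az": 0,"jaw": 0.7},
    {"x": -1,"y": -0.26,"z": 0,"ax": 0,"ay": 0,"az": 0,"jaw": 0.7},
    {"x": -1,"y": -0.26,"z": 0,"ax": 0,"ay": 0,"az": 0,"jaw": 0.7},
    {"x": -1,"y": -0.26,"z": 0,"ax": 0,"ay": 0,"az": 0,"jaw": 0.7},
    {"x": -1,"y": -0.26,"z": 0,"ax": 0,"ay": 0,"az": 0,"jaw": 0.7},
  ],
)

```text
time: 33.0
tool_pos: [449.0, -301.3, 290.6]
tcp_rot: [3.141, 0.0, 1.572]
contact_force: [-0.1, 0.3, -0.8]
grip_width: 78.6
finger_force: 0.0
```

Emit:
send_rows(
  rows=[
    {"x": -0.1,"y": 0,"z": 0,"ax": 0,"ay": 0,"az": 0,"jaw": 0.7},
    {"x": -0.16,"y": 0,"z": 0,"ax": 0,"ay": 0,"az": 0,"jaw": 0.7},
    {"x": -0.16,"y": 0,"z": 0,"ax": 0,"ay": 0,"az": 0,"jaw": 0.7},
    {"x": -0.16,"y": 0,"z": 0,"ax": 0,"ay": 0,"az": 0,"jaw": 0.7},
    {"x": -0.16,"y": 0,"z": 0,"ax": 0,"ay": 0,"az": 0,"jaw": 0.7},
    {"x": -0.16,"y": 0,"z": 0,"ax": 0,"ay": 0,"az": 0,"jaw": 0.7},
    {"x": -0.16,"y": 0,"z": 0,"ax": 0,"ay": 0,"az": 0,"jaw": 0.7},
    {"x": -0.16,"y": 0,"z": 0,"ax": 0,"ay": 0,"az": 0,"jaw": 0.7},
    {"x": -0.16,"y": 0,"z": 0,"ax": 0,"ay": 0,"az": 0,"jaw": 0.7},
    {"x": -0.16,"y": 0,"z": 0,"ax": 0,"ay": 0,"az": 0,"jaw": 0.7},
  ],
)

```text
time: 34.25
tool_pos: [448.9, -333.6, 290.6]
tcp_rot: [3.142, 0.0, 1.572]
contact_force: [0.2, 0.3, -0.6]
grip_width: 78.1
finger_force: 0.0
```

```bash
python3 - <<'E'
from w import *
p,d,C,P=wrist('w9')
Z=P[...,2]
for lo,hi,zz in((125,175,142),):
  m=((Z>lo)&(Z<hi)).astype(np.uint8)*255;m[245:]=0
  for c in cv2.findContours(m,0,2)[0]:
    if cv2.contourArea(c)<300: continue
    pts=np.array([plane(C,*x[0],zz) for x in c])[:,:2].astype(np.float32);Q=P[m>0]
    print(cv2.fitEllipse(c),cv2.minEnclosingCircle(pts),np.percentile(Q,[1,50,99],axis=0).round(1).tolist(), np.median(Q[Q[:,2]>Q[:,2].max()-4],0))
E
```

```text
[ 448.9 -333.6  290.6] [3.142 0.    1.572] 34.25
((286.92474365234375, 198.43553161621094), (54.11147689819336, 54.30297088623047), 70.86138916015625) ((446.00628662109375, -332.5016174316406), 25.129480361938477) [[423.2, -354.2, 137.6], [446.3, -328.8, 154.1], [469.3, -309.2, 170.5]] [ 447.16872972 -332.43612118  169.54787028]
```

View pics/w9.png

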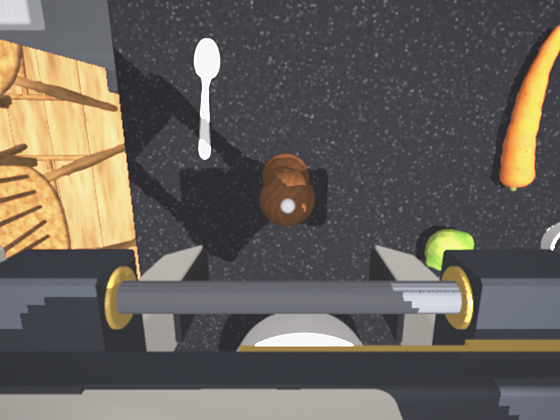

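The mill's head is at (287,198), which puts its centre at (446.3,-332.4) with a 25 mm radius and its top at 170 mm, as described. I'm gripping the head.

Emit:
send_rows(
  rows=[
    {"x": 0.006,"y": -0.012,"z": 0.2,"ax": 0,"ay": 0,"az": 0,"jaw": 0.7},
    {"x": 0.006,"y": -0.012,"z": 0.45,"ax": 0,"ay": 0,"az": 0,"jaw": 0.7},
    {"x": 0.006,"y": -0.012,"z": 0.65,"ax": 0,"ay": 0,"az": 0,"jaw": 0.7},
    {"x": 0.006,"y": -0.012,"z": 0.8,"ax": 0,"ay": 0,"az": 0,"jaw": 0.7},
    {"x": 0.006,"y": -0.012,"z": 0.855,"ax": 0,"ay": 0,"az": 0,"jaw": 0.7},
    {"x": 0.006,"y": -0.012,"z": 0.855,"ax": 0,"ay": 0,"az": 0,"jaw": 0.7},
    {"x": 0.006,"y": -0.012,"z": 0.855,"ax": 0,"ay": 0,"az": 0,"jaw": -0.4},
    {"x": 0.006,"y": -0.012,"z": 0.855,"ax": 0,"ay": 0,"az": 0,"jaw": -0.4},
    {"x": 0.006,"y": -0.012,"z": 0.855,"ax": 0,"ay": 0,"az": 0,"jaw": -0.4},
    {"x": 0.006,"y": -0.012,"z": 0.855,"ax": 0,"ay": 0,"az": 0,"jaw": -0.4},
  ],
)

```text
time: 35.55
tool_pos: [446.7, -332.6, 120.0]
tcp_rot: [3.141, 0.001, 1.572]
contact_force: [-0.1, 0.3, 2.7]
grip_width: 47.1
finger_force: 30.0
```

Emit:
send_rows(
  rows=[
    {"x": 0,"y": 0,"z": -0.1,"ax": 0,"ay": 0,"az": 0,"jaw": -0.4},
    {"x": 0,"y": 0,"z": -0.25,"ax": 0,"ay": 0,"az": 0,"jaw": -0.4},
    {"x": 0,"y": 0,"z": -0.45,"ax": 0,"ay": 0,"az": 0,"jaw": -0.4},
    {"x": 0.1,"y": 0.05,"z": -0.55,"ax": 0,"ay": 0,"az": 0,"jaw": -0.4},
    {"x": 0.3,"y": 0.15,"z": -0.6,"ax": 0,"ay": 0,"az": 0,"jaw": -0.4},
    {"x": 0.5,"y": 0.25,"z": -0.6,"ax": 0,"ay": 0,"az": 0,"jaw": -0.4},
    {"x": 0.7,"y": 0.35,"z": -0.6,"ax": 0,"ay": 0,"az": 0,"jaw": -0.4},
    {"x": 0.9,"y": 0.4,"z": -0.6,"ax": 0,"ay": 0,"az": 0,"jaw": -0.4},
    {"x": 1,"y": 0.43,"z": -0.6,"ax": 0,"ay": 0,"az": 0,"jaw": -0.4},
    {"x": 1,"y": 0.43,"z": -0.6,"ax": 0,"ay": 0,"az": 0,"jaw": -0.4},
  ],
)

```text
time: 36.8
tool_pos: [532.4, -130.9, 239.2]
tcp_rot: [-3.141, -0.0, 1.574]
contact_force: [0.1, -1.5, -1.9]
grip_width: 46.9
finger_force: 30.0
```

Emit:
send_rows(
  rows=[
    {"x": 0.15,"y": 0.05,"z": 0,"ax": 0,"ay": 0,"az": 0,"jaw": -0.4},
    {"x": 0.3,"y": 0.1,"z": 0,"ax": 0,"ay": 0,"az": 0,"jaw": -0.4},
    {"x": 0.45,"y": 0.2,"z": 0,"ax": 0,"ay": 0,"az": 0,"jaw": -0.4},
    {"x": 0.6,"y": 0.3,"z": 0,"ax": 0,"ay": 0,"az": 0,"jaw": -0.4},
    {"x": 0.75,"y": 0.38,"z": 0,"ax": 0,"ay": 0,"az": 0,"jaw": -0.4},
    {"x": 0.9,"y": 0.43,"z": 0,"ax": 0,"ay": 0,"az": 0,"jaw": -0.4},
    {"x": 1,"y": 0.43,"z": 0,"ax": 0,"ay": 0,"az": 0,"jaw": -0.4},
    {"x": 1,"y": 0.43,"z": 0,"ax": 0,"ay": 0,"az": 0,"jaw": -0.4},
    {"x": 1,"y": 0.43,"z": 0,"ax": 0,"ay": 0,"az": 0,"jaw": -0.4},
    {"x": 1,"y": 0.43,"z": 0,"ax": 0,"ay": 0,"az": 0,"jaw": -0.4},
  ],
)

```text
time: 38.05
tool_pos: [618.1, 66.5, 239.7]
tcp_rot: [3.141, 0.0, 1.57]
contact_force: [0.6, 0.3, -1.5]
grip_width: 47.0
finger_force: 30.0
```

```bash
python3 - <<'E'
from w import *
o=bot.get_obs();print(o['tool_pos'])
p,d=bot.capture('side');cv2.imwrite('pics/s2.png',p[:,:,::-1])
E
```

```text
[618.12036189  66.49346311 239.70089645]
```

View pics/s2.png

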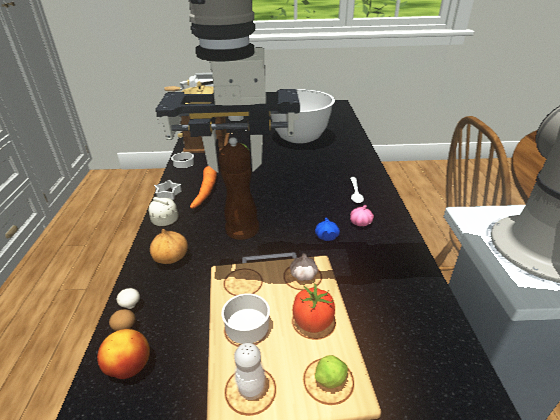

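The mill hangs upright in the grip at (238,190), and the other three things and both bystanders in view are in place. I'm lowering it onto the far-right pad.

Emit:
send_rows(
  rows=[
    {"x": 0.08,"y": 0.01,"z": 0,"ax": 0,"ay": 0,"az": 0,"jaw": -0.4},
    {"x": 0.113,"y": 0.01,"z": 0.05,"ax": 0,"ay": 0,"az": 0,"jaw": -0.4},
    {"x": 0.113,"y": 0.01,"z": 0.2,"ax": 0,"ay": 0,"az": 0,"jaw": -0.4},
    {"x": 0.113,"y": 0.01,"z": 0.32,"ax": 0,"ay": 0,"az": 0,"jaw": -0.4},
    {"x": 0.113,"y": 0.01,"z": 0.42,"ax": 0,"ay": 0,"az": 0,"jaw": -0.4},
    {"x": 0.113,"y": 0.01,"z": 0.48,"ax": 0,"ay": 0,"az": 0,"jaw": -0.4},
    {"x": 0.113,"y": 0.01,"z": 0.505,"ax": 0,"ay": 0,"az": 0,"jaw": -0.4},
    {"x": 0.113,"y": 0.01,"z": 0.505,"ax": 0,"ay": 0,"az": 0,"jaw": -0.4},
    {"x": 0.113,"y": 0.01,"z": 0.505,"ax": 0,"ay": 0,"az": 0,"jaw": -0.4},
    {"x": 0.113,"y": 0.01,"z": 0.505,"ax": 0,"ay": 0,"az": 0,"jaw": -0.4},
  ],
)

```text
time: 39.35
tool_pos: [620.4, 90.3, 138.9]
tcp_rot: [3.141, 0.0, 1.571]
contact_force: [0.4, -0.5, -2.1]
grip_width: 47.4
finger_force: 30.0
```

Emit:
send_rows(
  rows=[
    {"x": 0,"y": 0,"z": 0,"ax": 0,"ay": 0,"az": 0,"jaw": 0.05},
    {"x": 0,"y": 0,"z": 0,"ax": 0,"ay": 0,"az": 0,"jaw": 0.12},
    {"x": 0,"y": 0,"z": 0,"ax": 0,"ay": 0,"az": 0,"jaw": 0.3},
    {"x": 0,"y": 0,"z": 0,"ax": 0,"ay": 0,"az": 0,"jaw": 0.7},
    {"x": 0,"y": 0,"z": 0,"ax": 0,"ay": 0,"az": 0,"jaw": 0.7},
    {"x": 0,"y": 0,"z": -0.1,"ax": 0,"ay": 0,"az": 0,"jaw": 0.7},
    {"x": 0,"y": 0,"z": -0.3,"ax": 0,"ay": 0,"az": 0,"jaw": 0.7},
    {"x": 0,"y": 0,"z": -0.6,"ax": 0,"ay": 0,"az": 0,"jaw": 0.7},
    {"x": 0,"y": 0,"z": -0.85,"ax": 0,"ay": 0,"az": 0,"jaw": 0.7},
    {"x": 0,"y": 0,"z": -0.85,"ax": 0,"ay": 0,"az": 0,"jaw": 0.7},
  ],
)

```text
time: 40.6
tool_pos: [621.8, 90.5, 313.7]
tcp_rot: [3.132, -0.0, 1.572]
contact_force: [-0.1, 0.3, 0.5]
grip_width: 78.4
finger_force: 0.0
```

```bash
python3 - <<'E'
from w import *
p,d,C,P=wrist('w10');np.savez('w10.npz',p=p,P=P)
Z=P[...,2]
for lo,hi,zz in((145,200,160),(33,78,42)):
  m=((Z>lo)&(Z<hi)).astype(np.uint8)*255;m[245:]=0
  for c in cv2.findContours(m,0,2)[0]:
    if cv2.contourArea(c)<300: continue
    pts=np.array([plane(C,*x[0],zz) for x in c])[:,:2].astype(np.float32)
    print(zz,cv2.minEnclosingCircle(pts),np.nanmax(Z[m>0]))
E
```

```text
[621.8  90.5 313.7] [ 3.132 -0.     1.572] 40.6
160 ((619.6661376953125, 90.18798065185547), 25.09050178527832) 190.15861955731333
42 ((768.4114990234375, 6.6845903396606445), 34.942989349365234) 77.99519167753414
42 ((509.3847351074219, 79.26869201660156), 25.766368865966797) 77.99519167753414
42 ((616.9530639648438, 89.4645004272461), 27.766324996948242) 77.99519167753414
42 ((809.3294067382812, 171.4906768798828), 15.301265716552734) 77.99519167753414
42 ((499.0998229980469, 185.7880096435547), 36.29018020629883) 77.99519167753414
42 ((608.4286499023438, 191.8446502685547), 38.24544143676758) 77.99519167753414
42 ((785.9771728515625, 240.49618530273438), 36.46670913696289) 77.99519167753414
42 ((600.297607421875, 284.686767578125), 18.505844116210938) 77.99519167753414
42 ((488.46636962890625, 283.7637939453125), 22.858369827270508) 77.99519167753414
```

View pics/w10.png

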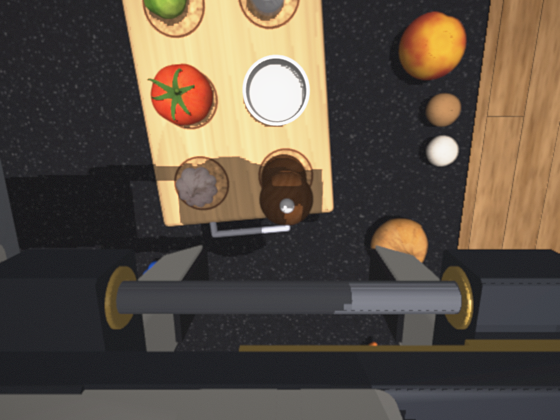

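The mill stands upright at (619.7,90.2) with its top at 190 mm. Everything is on its pad, and the robot is clear of the scene.

```bash
python3 -c "
from plant import bot
print(bot.close_job())"
```

```text
the job is handed in; nothing more can be done
None
```

I handed in the job at about 41 s: the salt shaker, pepper mill, lime and garlic each measured within about 3 mm of their pad centres. The ramekin and tomato are still on their middle pads, and the onion, carrot and teaspoon were not touched. The hand-in returned no verdict.

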